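# Find the tin lid that rocks and press it home

### The job

One of the four round tins in the wooden rack is not properly shut: its lid stands level like the others but rocks when you press it near its edge. Press the lids near the edge, one after another, until you find the one that rocks; then press that lid down at its middle until it sits fully home, flat and firm. Only press with the fingertips, not so hard as to dent the tins: do not lift or carry the lids, and leave the stamp, the ribbon reel and the spread jar where they are.

Things in the scene. Friction and masses are not known exactly. Their poses are not given: they have to be found in the camera images.
- rack: Wooden slab, 196 x 196 x 26 mm, fixed, holding four fixed white tins (68 mm across) 46 mm off its centre along its x and y, so 92 mm apart. Origin: centre of its underside on the counter; x, y along its edges. Its padded wells let the tins stand up to 8 mm higher or lower than one another, so a lid's height does not tell if it is home. Lid tops are 86 to 98 mm above the counter.
- lid_a: One of four identical loose brass lids, 76 mm across, ~0.1 kg, on the four tins (which place is which varies): 3 mm top plate, 17 mm skirt with 2 mm play. Origin: centre of the flat top; z up. Home, it lies on the rim and does not yield. Not home, a 1 to 5 N press 25 mm off centre tips it about 0.15 rad (that spot sinks about 3 mm); let go, it falls back level.
- lid_b: One of four identical loose brass lids, 76 mm across, ~0.1 kg, on the four tins (which place is which varies): 3 mm top plate, 17 mm skirt with 2 mm play. Origin: centre of the flat top; z up. Home, it lies on the rim and does not yield. Not home, a 1 to 5 N press 25 mm off centre tips it about 0.15 rad (that spot sinks about 3 mm); let go, it falls back level.
- lid_c: One of four identical loose brass lids, 76 mm across, ~0.1 kg, on the four tins (which place is which varies): 3 mm top plate, 17 mm skirt with 2 mm play. Origin: centre of the flat top; z up. Home, it lies on the rim and does not yield. Not home, a 1 to 5 N press 25 mm off centre tips it about 0.15 rad (that spot sinks about 3 mm); let go, it falls back level.
- lid_d: One of four identical loose brass lids, 76 mm across, ~0.1 kg, on the four tins (which place is which varies): 3 mm top plate, 17 mm skirt with 2 mm play. Origin: centre of the flat top; z up. Home, it lies on the rim and does not yield. Not home, a 1 to 5 N press 25 mm off centre tips it about 0.15 rad (that spot sinks about 3 mm); let go, it falls back level.
- catch (a joint): How far the catch under the one lid that is not home has been pressed down, m: 0 at the start, 0.004 when that lid lies on its tin's rim. The catch is a flat-topped steel pin, 14 mm across, under the lid's middle, holding the lid 4 mm above the rim. It yields only to about 11 N pressed at the lid's middle, and stays where it is pushed. Which tin it is in is not told.
- wax_stamp: Turned seal stamp, 25 mm across, 78 mm tall, standing on the counter on the rack's +y side. Bystander. Origin: centre of its foot.
- ribbon_spool: Flat reel of ribbon, 64 mm across, 20 mm high, lying on the counter on the rack's -y side. Bystander. Origin: centre of its underside.
- spread_jar: Glass jar with a black lid, 62 mm across, 78 mm tall, on the counter on the rack's +y side. Bystander. Origin: centre of its underside.
Not all that is in view belongs to the job. What is shaped like the lid_d but green is not meant.

How it is judged:
By the outcome, as a careful person would: the job done as asked, in the order asked, and still so for the second after the job is handed in, with the robot touching nothing.
It also fails if it takes over 48 s, if anything falls off the work surface, if the arm or the gripper's body presses on something with over 40 N, if the wrist force passes 120 N, or if a joint passes its speed limit or range.

### The arm

A 7-joint arm with a two-finger parallel gripper is mounted at the origin on a cart in front of the work surface, level with it; the furniture and walls round the work are solid. World frame = base frame: x ahead of the robot, y to its left, z up, the work surface at z = 0. Lengths are in m, angles in rad, forces in N, time in s.
With the tool pointing down it reaches from about 0.4 to 0.85 m from the base axis. Payload 6.9 kg.
Tool frame: the origin (TCP) lies on the centre line of the jaws, within the pads' length; the fingertips stand 11 mm ahead of it and the grasp point (between the pads) lies 8 mm behind it; z points along the fingers, y is the direction in which the jaws open and shut (so a half turn about z gives the same grasp; the last joint's range is limited). The gripper opens to 85 mm and grips with 20 to 120 N. Pads are 22 mm wide; open, the fingers measure 114 mm over their backs; the gripper's body (76 mm by 85 mm) begins 54 mm behind the grasp point. The pads swing forward as they close: fully open they stand 13 mm farther back than shut.
Start: joints at [1.208, 0.507, -0.238, 1.5, 0.126, 1.149, -0.155], TCP at [0.282, -0.558, 0.242] pointing down, gripper open.
Joint ranges: [-3.08, 3.08], [-0.24, 2.05], [-1.43, 1.35], [0, 2.5], [-1.52, 4.66], [0.17, 1.96], [-2.89, 2.89]. Speed limits (rad/s): [2.39, 2.39, 3.14, 3.14, 3.14, 3.14, 3.14].

### API

Orientations are given as a unit quaternion [x, y, z, w].
In Python, from station import robot gives the robot as it stands.
- The arm moves only by the tool carry_out, never from a script. Its argument "targets" is a list of rows, each a list of 3 entries, a list of its own where there are three numbers: the shift along the tool's x, y, z in units of 40 mm (1.0 is 40 mm), then the turn about the tool's z in units of 5 degrees (1.0 is 5 degrees), then the opening, from -1 (shut) to 1 (fully open). In form: [[[x, y, z], yaw, claw], ...]. A call has 1 to 5 rows; each row shifts and turns the pose as measured when the row begins, along the tool's axes as they then stand; what a row does not reach is not made up. A row lasts 1/8 s, in which the tool goes at most 62.5 mm and 10.7 degrees, less where a joint would pass 70% of its speed; a pose out of reach is approached as far as the arm can. A call is refused whole if a number of a shift passes 1 or a number of a turn 1, either way. A call with a gripper value outside its range is refused whole. The fingers move at their own pace and stop on an object; "grip_force" is the grip in N (left out, the last holds). Time passes only in rows, so rows that do not move let the fingers close. It gives the time, the measured TCP pose, the force and the opening at its end, in the units of the state.
- robot.get_obs(): the state, without advancing time (a new reading comes with each control period).
- robot.read_camera(name): name is "scene" or "top" or "wrist"; returns a dict with "pixels" (384x512x3 uint8, red, green, blue), "intrinsics" (3x3 intrinsics, pixels), "R" (3x3) and "t" (3): a world point X has camera coordinates R X + t; the wrist camera has in their place "T_tool_cam" (4x4, takes a point from camera to tool coordinates, whose origin is the TCP and whose axes are the flange's). Camera axes: x right, y down, z forward; pixel columns grow to the right and rows downward; lengths in m; the calibration is good to about 2 mm. A picture is of the moment at which its call begins: read the wrist's pose just before it. There is no depth.
- robot.hand_in(): hands the job in, once; it reports no verdict.
The state is a dict: "t": time; "joint_pos": joint angles; "qd": joint speeds; "joint_torque": joint torques, N m; "ee_pos": TCP position; "tool_rot": TCP orientation; "ft_force": force on the tool from outside, world axes, zero at the start; "torque": the same for the moment, N m; "grip_width": opening from 0.0 (shut) to 1.0 (fully open).
Only numpy, scipy, OpenCV 4.12 (cv2) and the standard library are available. Lean on these libraries where they do the work, as an engineer would, in place of code of your own. Each camera call takes 0.05 s, during which the arm holds its last target.

## Working session

There is one attempt and no reset: what is moved stays moved. The work goes in short steps, Python scripts to look and compute and a tool call to move; the robot and the scene stay as the last step left them, time stands still between calls to the robot, and variables do not carry over. Pictures are saved under pics/ and viewed, and the job is handed in when it is done.

Besides the shell and the picture viewer there is one more tool, called after "Request:" as a command line: name --argument value ..., lists and objects as JSON in quotes. carry_out: Moves the arm, as the interface text tells. Its arguments: {"type":"object","properties":{"targets":{"type":"array","items":{"type":"array"}},"grip_force":{"type":"number"}},"required":["targets"]}

```bash
ls; mkdir -p pics; python3 - <<'E'
from station import robot
import cv2,numpy as np
print(robot.get_obs())
for n in ["scene","top"]:
    c=robot.read_camera(n); cv2.imwrite(f"pics/{n}0.png",c["pixels"][:,:,::-1]); np.savez(f"{n}0.npz",**c)
    print(n,c["intrinsics"],c["R"],c["t"])
E
```

```text
pics
{'t': 0.0, 'joint_pos': array([ 1.20846532,  0.50834128, -0.23752345,  1.50113217,  0.1257312 ,
        1.14889804, -0.15477809]), 'qd': array([ 8.98518134e-04,  2.86509808e-06, -3.12554882e-04, -1.48581303e-03,
        9.87111199e-04,  5.54739245e-04, -3.72779995e-04]), 'joint_torque': array([-1.98217945e-04, -6.20601225e+01, -2.18646012e+00, -2.49655062e+01,
        1.28853330e-02,  1.18152844e-02, -1.43479519e-05]), 'ee_pos': array([ 0.28154896, -0.55745322,  0.2414277 ]), 'tool_rot': array([ 9.72760014e-01,  2.31812764e-01, -2.36863226e-04, -8.60904970e-04]), 'ft_force': array([ 0.35832268, -0.74617938,  0.46486857]), 'torque': array([ 0.03537911, -0.0187231 , -0.0192367 ]), 'grip_width': 0.9977388882104314}
scene [[460.35533075   0.         259.272502  ]
 [  0.         460.35533075 193.72695837]
 [  0.           0.           1.        ]] [[-0.6902898  -0.72329885  0.01840586]
 [-0.36730258  0.32839604 -0.87019817]
 [ 0.62336892 -0.60744944 -0.49235797]] [0.26977042 0.34354578 1.0650599 ]
top [[480.39005382   0.         255.28073824]
 [  0.         480.39005382 183.39631538]
 [  0.           0.           1.        ]] [[-2.46644219e-02 -9.99695754e-01  2.55892080e-04]
 [-9.98046272e-01  2.46090260e-02 -5.74285213e-02]
 [ 5.74047516e-02 -1.67183341e-03 -9.98349588e-01]] [-0.14456463  0.58201536  1.74642114]
```

View pics/scene0.png

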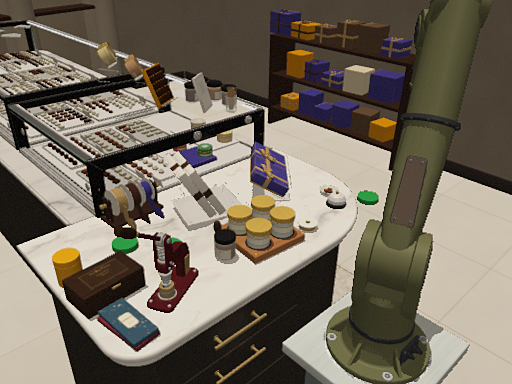

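View pics/top0.png

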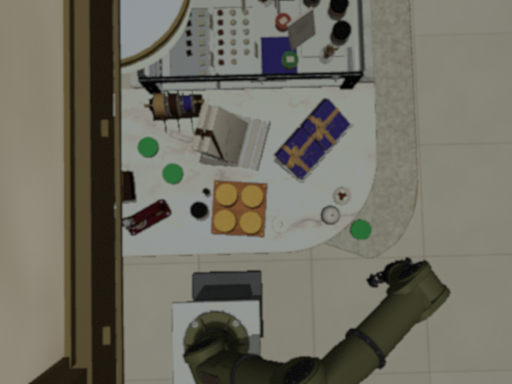

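The top view shows the rack near pixel (239,209) with four brass lids. The jar is at (199,211), the stamp at (206,191) and the white reel at (279,224). I'll segment the lids next.

```bash
cat > h.py <<'E'
import numpy as np,cv2
def ray(c,u,v,z):
    K,R,t=c["intrinsics"],c["R"],c["t"]
    d=R.T@np.linalg.solve(K,[u,v,1.]); o=-R.T@t
    return o+d*(z-o[2])/d[2]
def proj(c,X):
    p=c["intrinsics"]@(c["R"]@np.array(X)+c["t"]); return p[:2]/p[2]
E
python3 - <<'E'
from h import *
c=dict(np.load("top0.npz")); im=c["pixels"]
hsv=cv2.cvtColor(im,cv2.COLOR_RGB2HSV)
sub=slice(170,250),slice(195,300)
for p in [(195,227),(208,239),(220,223)]: print(hsv[p],im[p])
m=((hsv[...,0]>17)&(hsv[...,0]<32)&(hsv[...,1]>110)&(hsv[...,2]>110)).astype(np.uint8)
mm=np.zeros_like(m); mm[175:245,205:275]=m[175:245,205:275]
n,l,s,ce=cv2.connectedComponentsWithStats(mm)
for i in range(1,n):
    if s[i,4]>60: print(s[i],ce[i],ray(c,*ce[i],0.092).round(4))
w=((hsv[...,0]>5)&(hsv[...,0]<17)&(hsv[...,1]>100)).astype(np.uint8)
big=cv2.resize(im[165:255,180:300],None,fx=6,fy=6,interpolation=cv2.INTER_CUBIC)
cv2.imwrite("pics/topz.png",big[:,:,::-1])
s=dict(np.load("scene0.npz"))
cv2.imwrite("pics/scz.png",cv2.resize(s["pixels"][185:275,195:325],None,fx=6,fy=6,interpolation=cv2.INTER_CUBIC)[:,:,::-1])
E
```

```text
[ 21 152 146] [146 121  59]
[ 13 158 123] [123  79  47]
[ 21 152 146] [146 120  59]
[215 183  22  22 380] [225.75263158 193.76315789] [ 0.5401 -0.0543  0.092 ]
[241 185  22  22 388] [251.58505155 195.42268041] [ 0.532  -0.1447  0.092 ]
[214 209  22  23 381] [224.23622047 220.31496063] [ 0.4473 -0.047   0.092 ]
[239 211  23  22 394] [250.18527919 221.70304569] [ 0.4402 -0.1376  0.092 ]
```

View pics/topz.png

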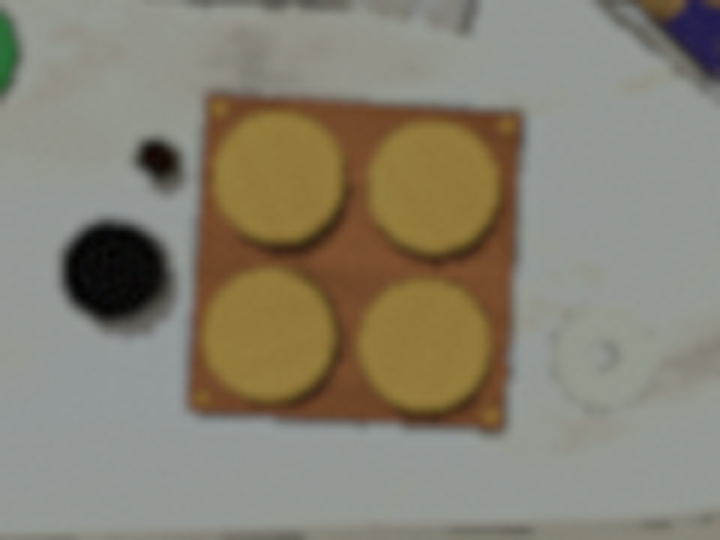

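View pics/scz.png

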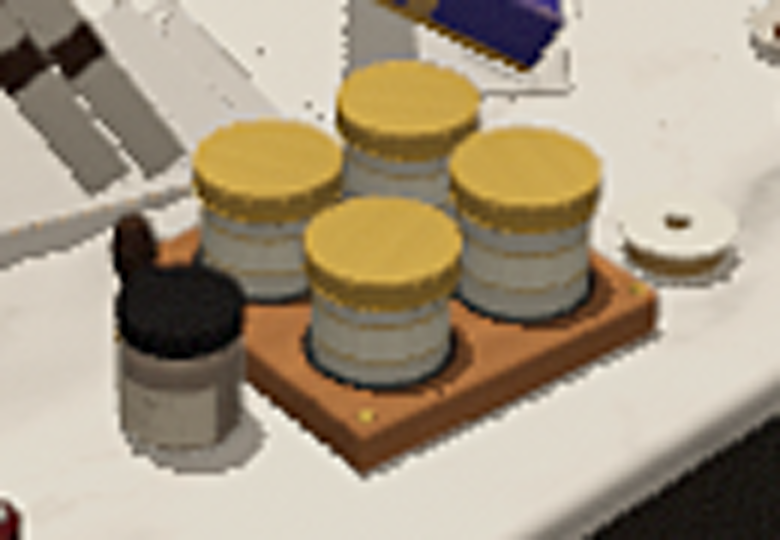

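Lid spacings come out at 91–93 mm against the 92 mm given, so the fit holds. The rack centre is about (0.490, -0.096) with yaw about -0.08. I'll shut the gripper and move towards it.

Request:
carry_out --targets '[[[0.9,-0.58,0],0,-1],[[0.9,-0.58,0],0,-1],[[0.9,-0.58,0],0,-1],[[0.9,-0.58,0],0,-1],[[0.9,-0.58,0],0,-1]]' --grip_force 20

```text
t: 0.72
ee_pos: [0.3895, -0.3705, 0.2387]
tool_rot: [0.974, 0.228, -0.002, -0.002]
ft_force: [-0.3, -1.3, -0.9]
grip_width: 0.001
```

```bash
python3 - <<'E'
from h import *
from scipy.optimize import least_squares
T=dict(np.load("top0.npz"));S=dict(np.load("scene0.npz"))
# lid heights from scene: project outline ellipse onto colour boundary -> simple: show predicted tops
im=S["pixels"].copy(); big=cv2.resize(im,None,fx=6,fy=6,interpolation=cv2.INTER_CUBIC)
L=dict(A=(.5395,-.0537),B=(.5321,-.1454),C=(.4477,-.0464),D=(.4403,-.1381))
for k,(x,y) in L.items():
  for z,col in((.086,(255,0,0)),(.098,(0,0,255))):
    pts=np.array([(proj(S,(x+.038*np.cos(a),y+.038*np.sin(a),z))+.5)*6 for a in np.linspace(0,6.28,60)])
    cv2.polylines(big,[pts.astype(int)],True,col,1)
cv2.imwrite("pics/ov.png",big[185*6:275*6,195*6:325*6,::-1])
E
```

```text
(no output)
```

View pics/ov.png

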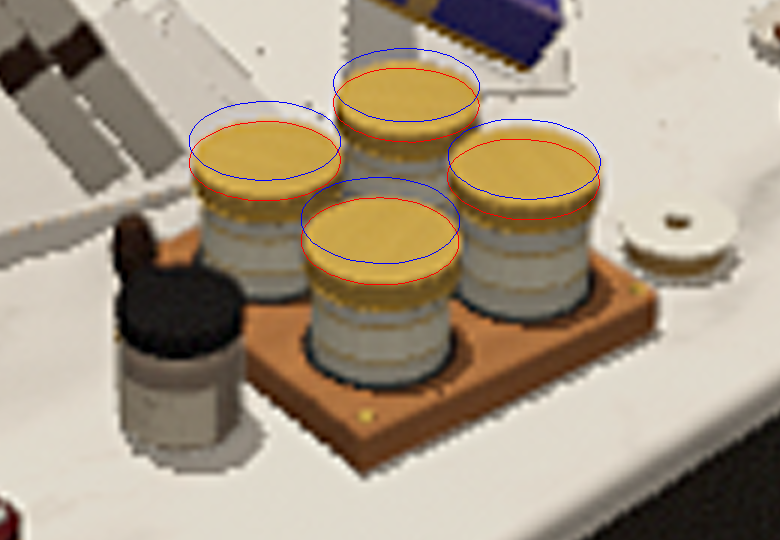

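Scene overlay: lid C is at the front (380,240), A on the left (265,160), B at the back (405,100) and D on the right (525,170). The tops sit near 85–91 mm, with D and B highest. I'll go to D first.

Request:
carry_out --targets '[[[0.67,-0.81,0.3],1,-1],[[0.6,-0.87,0.3],1,-1],[[0.52,-0.91,0.3],1,-1],[[0.44,-0.96,0.3],1,-1],[[0.36,-0.99,0.3],1,-1]]'

```text
t: 1.35
ee_pos: [0.4406, -0.1586, 0.1774]
tool_rot: [1.0, 0.005, -0.002, -0.002]
ft_force: [-0.2, -0.3, -1.0]
grip_width: 0.002
```

```bash
cat > g.py <<'E'
import sys
from station import robot
from scipy.spatial.transform import Rotation as Ro
from h import *
C=np.array([.4899,-.0959]);YAW=-.08
E=np.array([[np.cos(YAW),np.sin(YAW)],[-np.sin(YAW),np.cos(YAW)]])
P=dict(A=(1,1),B=(1,-1),C=(-1,1),D=(-1,-1))
def tgt(k,ox=0,oy=0): return C+(np.array(P[k])*.046+[ox,oy])@E
def go(k,ox,oy,z):
    o=robot.get_obs();R=Ro.from_quat(o["tool_rot"]).as_matrix();p=o["ee_pos"]
    d=np.r_[tgt(k,ox,oy),z]-p
    ang=np.arctan2(R[1,0],R[0,0])
    print("t",round(o["t"],2),"pos",p.round(4),"F",o["ft_force"].round(2),"M",o["torque"].round(3),"zaxis",R[:,2].round(3),"ang",round(ang,3))
    print("shift units",(R.T@d/.04).round(3),"turn units",round(np.degrees(ang-YAW)/5,2))
if __name__=="__main__":
    go(sys.argv[1],*map(float,sys.argv[2:5]))
E
python3 g.py D 0 -.026 .13
python3 - <<'E'
from station import robot
import cv2
c=robot.read_camera("wrist");cv2.imwrite("pics/w0.png",c["pixels"][:,:,::-1]);print(c["T_tool_cam"].round(3))
E
```

```text
t 1.35 pos [ 0.4406 -0.1586  0.1774] F [-0.18 -0.34 -1.01] M [-0.005 -0.046 -0.012] zaxis [-0.004  0.004 -1.   ] ang 0.011
shift units [-0.054  0.138  1.185] turn units 1.04
[[-0.    -0.957 -0.29   0.073]
 [ 1.    -0.     0.001 -0.   ]
 [-0.001 -0.29   0.957 -0.131]
 [ 0.     0.     0.     1.   ]]
```

View pics/w0.png

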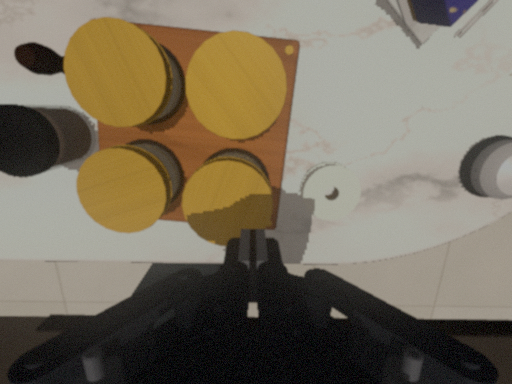

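Wrist view: the four lids are clear, with D under the fingertips near (228,200) and the reel beside it at (331,190). The shut fingertip pair is only about 8–10 mm thick along the jaw axis, so presses along y suit well.

Request:
carry_out --targets '[[[-0.05,0.14,0.5],1,-1],[[0,0,0.7],0,-1],[[0,0,0.3],0,-1],[[0,0,0],0,-1]]'

```text
t: 1.9
ee_pos: [0.4396, -0.1549, 0.1145]
tool_rot: [0.999, -0.036, -0.003, -0.004]
ft_force: [-1.3, 0.2, -0.7]
grip_width: -0.0
```

```bash
python3 g.py D 0 -.026 .103
python3 - <<'E'
from station import robot
from h import *
from scipy.spatial.transform import Rotation as Ro
o=robot.get_obs()
c=robot.read_camera("wrist");im=c["pixels"][:,:,::-1].copy()
from g import tgt
R=Ro.from_quat(o["tool_rot"]).as_matrix();T=c["T_tool_cam"]
def pw(X):
    q=T[:3,:3].T@(R.T@(np.array(X)-o["ee_pos"])-T[:3,3]);p=c["intrinsics"]@q;return p[:2]/p[2]
for k,z in dict(A=.086,B=.089,C=.086,D=.091).items():
    x,y=tgt(k)
    pts=np.array([pw((x+.038*np.cos(a),y+.038*np.sin(a),z)) for a in np.linspace(0,6.28,60)])
    cv2.polylines(im,[pts.astype(int)],True,(255,0,0),1)
u=pw(o["ee_pos"]+R@[0,0,.011]);cv2.circle(im,tuple(u.astype(int)),3,(0,0,255),-1)
cv2.imwrite("pics/w1.png",im)
E
```

```text
t 1.9 pos [ 0.4396 -0.1549  0.1145] F [-1.34  0.24 -0.71] M [ 0.028  0.029 -0.001] zaxis [-0.005  0.009 -1.   ] ang -0.071
shift units [-0.014  0.232  0.286] turn units 0.1
```

View pics/w1.png

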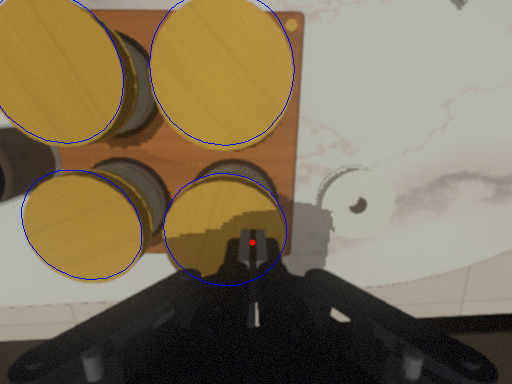

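The overlay matches all four lids closely. The tip is at D's right side, and I'll shift it another 9 mm outwards and descend gently.

Request:
carry_out --targets '[[[-0.01,0.24,0.1],0,-1],[[0,0,0.1],0,-1],[[0,0,0],0,-1]]'

```text
t: 2.33
ee_pos: [0.4396, -0.1663, 0.108]
tool_rot: [0.999, -0.036, -0.001, -0.004]
ft_force: [-1.1, 0.2, -0.2]
grip_width: 0.006
```

```bash
python3 g.py D 0 -.026 .103
```

```text
t 2.33 pos [ 0.4396 -0.1663  0.108 ] F [-1.08  0.22 -0.22] M [-0.044  0.013  0.004] zaxis [-0.002  0.007 -1.   ] ang -0.073
shift units [-0.036 -0.054  0.126] turn units 0.08
```

Request:
carry_out --targets '[[[-0.03,-0.05,0.06],0,-1],[[0,0,0.04],0,-1]]'

```text
t: 2.58
ee_pos: [0.4387, -0.1642, 0.1043]
tool_rot: [0.999, -0.036, -0.0, -0.004]
ft_force: [-1.7, 0.7, 8.4]
grip_width: 0.004
```

Request:
carry_out --targets '[[[0,0,0.04],0,-1]]'

```text
t: 2.7
ee_pos: [0.4387, -0.164, 0.1038]
tool_rot: [0.999, -0.036, -0.0, -0.003]
ft_force: [-5.6, 1.4, 24.7]
grip_width: 0.002
```

Request:
carry_out --targets '[[[0,0,0.04],0,-1]]'

```text
t: 2.82
ee_pos: [0.4387, -0.1639, 0.1036]
tool_rot: [0.999, -0.036, 0.0, -0.003]
ft_force: [-6.3, 1.2, 24.1]
grip_width: -0.003
```

D gave no yield: force rose to 24 N over 0.7 mm. That lid is firm, with its top at about 93 mm. Next is C, with finer steps.

Request:
carry_out --targets '[[[0,0,-0.6],0,-1],[[0,-0.9,0],0,-1],[[0,-0.9,0],0,-1],[[0,-0.9,0],0,-1]]'

```text
t: 3.32
ee_pos: [0.4471, -0.0561, 0.1294]
tool_rot: [0.999, -0.039, 0.001, -0.002]
ft_force: [-0.9, 0.1, -0.4]
grip_width: 0.005
```

```bash
python3 g.py C 0 .026 .103
```

```text
t 3.33 pos [ 0.4471 -0.0561  0.1294] F [-0.87  0.08 -0.42] M [ 0.017 -0.021 -0.046] zaxis [ 0.002  0.005 -1.   ] ang -0.078
shift units [-0.004 -0.89   0.665] turn units 0.02
```

Request:
carry_out --targets '[[[0,-0.88,0.1],0,-1],[[0,0,0.5],0,-1],[[0,0,0],0,-1]]'

```text
t: 3.7
ee_pos: [0.4504, -0.0158, 0.1056]
tool_rot: [0.999, -0.036, 0.002, -0.003]
ft_force: [-0.4, 0.3, -0.7]
grip_width: -0.004
```

```bash
python3 g.py C 0 .026 .1
```

```text
t 3.7 pos [ 0.4504 -0.0158  0.1056] F [-0.38  0.29 -0.75] M [-0.005 -0.033  0.002] zaxis [ 0.004  0.006 -1.   ] ang -0.072
shift units [-0.006  0.118  0.139] turn units 0.1
```

Request:
carry_out --targets '[[[0,0.12,0.05],0,-1],[[0,0,0.03],0,-1]]'

```text
t: 3.95
ee_pos: [0.4504, -0.0215, 0.1031]
tool_rot: [0.999, -0.036, 0.002, -0.003]
ft_force: [0.2, -0.6, -0.1]
grip_width: 0.001
```

Request:
carry_out --targets '[[[0,0,0.025],0,-1]]'

```text
t: 4.08
ee_pos: [0.4506, -0.022, 0.1023]
tool_rot: [0.999, -0.037, 0.003, -0.003]
ft_force: [-0.6, -0.2, 0.6]
grip_width: 0.003
```

Request:
carry_out --targets '[[[0,0,0.025],0,-1]]'

```text
t: 4.2
ee_pos: [0.4507, -0.0223, 0.1015]
tool_rot: [0.999, -0.037, 0.003, -0.003]
ft_force: [0.1, -0.1, 0.2]
grip_width: -0.001
```

Request:
carry_out --targets '[[[0,-0.02,0.025],0,-1]]'

```text
t: 4.32
ee_pos: [0.4508, -0.0217, 0.1005]
tool_rot: [0.999, -0.037, 0.003, -0.003]
ft_force: [-0.3, -0.3, -0.4]
grip_width: 0.005
```

Request:
carry_out --targets '[[[0,0,0.025],0,-1]]'

```text
t: 4.45
ee_pos: [0.4509, -0.0216, 0.0995]
tool_rot: [0.999, -0.037, 0.003, -0.003]
ft_force: [-0.5, -0.9, -0.2]
grip_width: 0.003
```

Request:
carry_out --targets '[[[0,0,0.025],0,-1]]'

```text
t: 4.58
ee_pos: [0.4509, -0.0216, 0.0991]
tool_rot: [0.999, -0.037, 0.003, -0.003]
ft_force: [-5.0, -0.7, 20.6]
grip_width: 0.004
```

Request:
carry_out --targets '[[[0,0,0.025],0,-1]]'

```text
t: 4.7
ee_pos: [0.4509, -0.0217, 0.0991]
tool_rot: [0.999, -0.037, 0.003, -0.003]
ft_force: [-4.7, 0.5, 21.3]
grip_width: 0.002
```

C stopped hard at 99.1 mm. A rocking lid could tip under a force lost in the sensor noise, so I'll check the tilt by camera while still pressing.

```bash
python3 - <<'E'
from station import robot
from h import *
c=robot.read_camera("scene"); np.savez("s1.npz",**c)
a=np.load("scene0.npz")["pixels"][185:275,195:325];b=c["pixels"][185:275,195:325]
f=lambda i:cv2.resize(i,None,fx=3,fy=3,interpolation=cv2.INTER_CUBIC)
cv2.imwrite("pics/cmpC.png",np.hstack([f(a),f(b)])[:,:,::-1])
w=robot.read_camera("wrist");cv2.imwrite("pics/wC.png",w["pixels"][:,:,::-1])
E
```

```text
(no output)
```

View pics/cmpC.png

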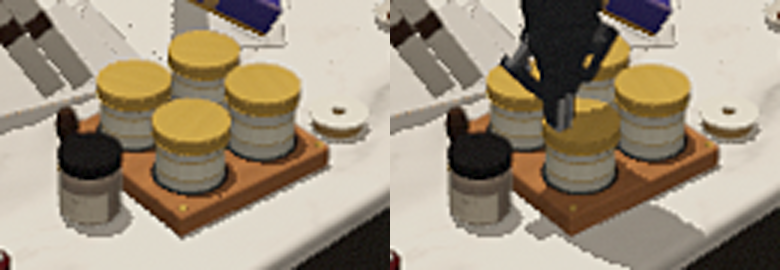

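View pics/wC.png

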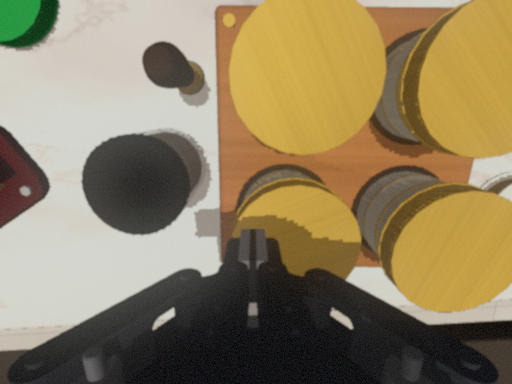

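The scene pair shows the fingertip on C's left edge, and any tilt is hard to see at this scale. I'll zoom in on C's lid.

```bash
python3 - <<'E'
from h import *
a=np.load("scene0.npz")["pixels"][210:255,238:280];b=np.load("s1.npz")["pixels"][210:255,238:280]
f=lambda i:cv2.resize(i,None,fx=9,fy=9,interpolation=cv2.INTER_NEAREST)
cv2.imwrite("pics/cmpC2.png",np.hstack([f(a),f(b)])[:,:,::-1])
E
```

```text
(no output)
```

View pics/cmpC2.png

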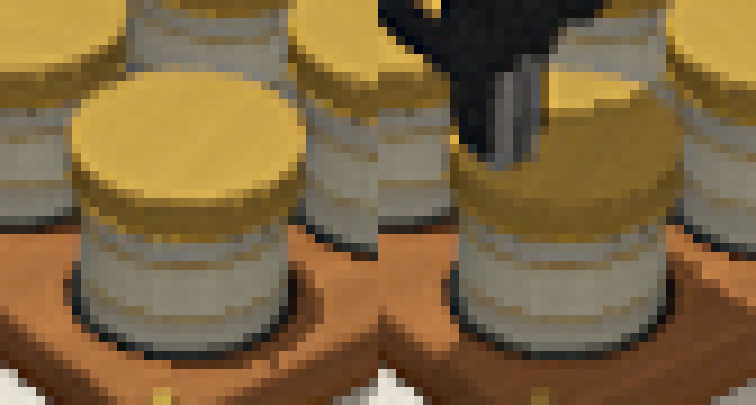

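C's skirt and tin band sit where they did before, so there is no tilt and C is firm. Next is A.

Request:
carry_out --targets '[[[0,0,-0.6],0,-1],[[0.9,0,0],0,-1],[[0.9,0,0],0,-1],[[0.4,0,0.1],0,-1],[[0,0,0.2],0,-1]]'

```text
t: 5.42
ee_pos: [0.5408, -0.0281, 0.1128]
tool_rot: [0.999, -0.037, 0.004, -0.002]
ft_force: [-1.1, 0.1, 0.9]
grip_width: -0.002
```

```bash
python3 g.py A 0 .026 .103
```

```text
t 5.42 pos [ 0.5408 -0.0281  0.1128] F [-1.08  0.08  0.89] M [ 0.008  0.055 -0.027] zaxis [ 0.008  0.005 -1.   ] ang -0.074
shift units [ 0.015 -0.008  0.244] turn units 0.07
```

Request:
carry_out --targets '[[[0.02,0,0.15],0,-1],[[0,0,0],0,-1]]'

```text
t: 5.68
ee_pos: [0.5393, -0.028, 0.1052]
tool_rot: [0.999, -0.037, 0.002, -0.002]
ft_force: [0.4, 0.1, -0.5]
grip_width: -0.001
```

Request:
carry_out --targets '[[[0,0,0.03],0,-1]]'

```text
t: 5.8
ee_pos: [0.5388, -0.028, 0.104]
tool_rot: [0.999, -0.037, 0.002, -0.002]
ft_force: [-0.3, 0.5, 0.2]
grip_width: 0.003
```

Request:
carry_out --targets '[[[0,0,0.025],0,-1]]'

```text
t: 5.92
ee_pos: [0.5385, -0.028, 0.1032]
tool_rot: [0.999, -0.037, 0.002, -0.002]
ft_force: [0.1, -0.1, 0.2]
grip_width: 0.001
```

Request:
carry_out --targets '[[[0,0,0.025],0,-1]]'

```text
t: 6.05
ee_pos: [0.5385, -0.0279, 0.1023]
tool_rot: [0.999, -0.037, 0.002, -0.002]
ft_force: [-0.9, 0.5, 0.4]
grip_width: -0.001
```

Request:
carry_out --targets '[[[0,0,0.025],0,-1]]'

```text
t: 6.18
ee_pos: [0.5385, -0.028, 0.1014]
tool_rot: [0.999, -0.037, 0.002, -0.002]
ft_force: [-0.4, 0.0, -0.4]
grip_width: 0.001
```

Request:
carry_out --targets '[[[0.03,0,0.025],0,-1]]'

```text
t: 6.3
ee_pos: [0.5397, -0.0281, 0.1005]
tool_rot: [0.999, -0.037, 0.002, -0.002]
ft_force: [-5.4, 0.4, 12.3]
grip_width: -0.002
```

Request:
carry_out --targets '[[[0,0,0.025],0,-1]]'

```text
t: 6.42
ee_pos: [0.5396, -0.028, 0.1004]
tool_rot: [0.999, -0.037, 0.002, -0.002]
ft_force: [-5.2, -0.2, 19.7]
grip_width: -0.001
```

Request:
carry_out --targets '[[[0,0,0.02],0,-1]]'

```text
t: 6.55
ee_pos: [0.5396, -0.0281, 0.1005]
tool_rot: [0.999, -0.037, 0.003, -0.002]
ft_force: [-2.4, 0.9, 8.4]
grip_width: 0.005
```

Request:
carry_out --targets '[[[0,0,0.02],0,-1]]'

```text
t: 6.68
ee_pos: [0.5396, -0.0281, 0.1005]
tool_rot: [0.999, -0.037, 0.003, -0.002]
ft_force: [-3.5, -0.9, 8.2]
grip_width: -0.003
```

A also stopped firmly at 100.5 mm with no yield. Next is B, on its outer -y edge.

```bash
python3 - <<'E'
from station import robot
from h import *
c=robot.read_camera("scene")
a=np.load("scene0.npz")["pixels"][195:245,220:265];b=c["pixels"][195:245,220:265]
f=lambda i:cv2.resize(i,None,fx=8,fy=8,interpolation=cv2.INTER_NEAREST)
cv2.imwrite("pics/cmpA.png",np.hstack([f(a),f(b)])[:,:,::-1])
E
```

```text
(no output)
```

View pics/cmpA.png

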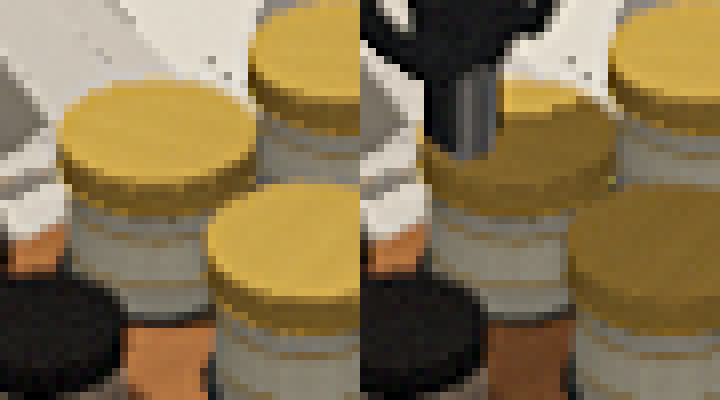

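Request:
carry_out --targets '[[[0,0,-0.6],0,-1],[[0,0.9,0],0,-1],[[0,0.9,0],0,-1],[[0,0.9,0],0,-1],[[0,0.7,0],0,-1]]'

```text
t: 7.35
ee_pos: [0.5312, -0.1642, 0.1251]
tool_rot: [0.999, -0.034, 0.004, -0.003]
ft_force: [0.3, 0.4, -0.3]
grip_width: -0.0
```

```bash
python3 g.py B 0 -.026 .106
```

```text
t 7.35 pos [ 0.5312 -0.1642  0.1251] F [ 0.27  0.44 -0.29] M [ 0.034 -0.018  0.005] zaxis [ 0.008  0.005 -1.   ] ang -0.067
shift units [-0.021  0.182  0.477] turn units 0.15
```

The A comparison shows lid and band unchanged, so it did not tilt. Descending on B.

Request:
carry_out --targets '[[[-0.02,0.18,0.2],0,-1],[[0,0,0.15],0,-1],[[0,0,0],0,-1]]'

```text
t: 7.72
ee_pos: [0.5296, -0.1715, 0.1095]
tool_rot: [0.999, -0.035, 0.004, -0.003]
ft_force: [-0.1, -0.0, -0.2]
grip_width: 0.0
```

```bash
python3 g.py B 0 -.026 .103
```

```text
t 7.72 pos [ 0.5296 -0.1715  0.1095] F [-0.05 -0.01 -0.17] M [0.06  0.027 0.014] zaxis [ 0.007  0.005 -1.   ] ang -0.069
shift units [ 0.008 -0.004  0.163] turn units 0.12
```

Request:
carry_out --targets '[[[0,0,0.025],0,-1]]'

```text
t: 7.85
ee_pos: [0.5299, -0.1701, 0.1085]
tool_rot: [0.999, -0.034, 0.004, -0.003]
ft_force: [0.2, 0.2, 0.0]
grip_width: 0.001
```

Request:
carry_out --targets '[[[0,0,0.025],0,-1]]'

```text
t: 7.98
ee_pos: [0.5302, -0.1691, 0.1075]
tool_rot: [0.999, -0.033, 0.004, -0.003]
ft_force: [-0.1, 0.5, 0.4]
grip_width: -0.001
```

Request:
carry_out --targets '[[[0,0,0.025],0,-1]]'

```text
t: 8.1
ee_pos: [0.5304, -0.1686, 0.1065]
tool_rot: [0.999, -0.033, 0.004, -0.003]
ft_force: [-0.1, -0.6, -0.6]
grip_width: 0.0
```

Request:
carry_out --targets '[[[0,0.06,0.025],0,-1]]'

```text
t: 8.22
ee_pos: [0.5304, -0.1707, 0.1055]
tool_rot: [0.999, -0.032, 0.004, -0.003]
ft_force: [-0.6, 0.1, -0.0]
grip_width: 0.002
```

Request:
carry_out --targets '[[[0,0,0.025],0,-1]]'

```text
t: 8.35
ee_pos: [0.5304, -0.171, 0.1046]
tool_rot: [0.999, -0.032, 0.004, -0.003]
ft_force: [0.8, 0.8, -0.7]
grip_width: -0.002
```

Request:
carry_out --targets '[[[0,0,0.02],0,-1]]'

```text
t: 8.48
ee_pos: [0.5305, -0.1711, 0.1038]
tool_rot: [0.999, -0.032, 0.004, -0.003]
ft_force: [1.0, 0.0, 0.6]
grip_width: 0.001
```

Request:
carry_out --targets '[[[0,0,0.02],0,-1]]'

```text
t: 8.6
ee_pos: [0.5304, -0.1712, 0.103]
tool_rot: [0.999, -0.033, 0.004, -0.003]
ft_force: [-2.9, 0.9, 9.0]
grip_width: 0.003
```

B stopped hard at 103.0 mm too. I'll look at B while it's pressed.

```bash
python3 - <<'E'
from station import robot
from h import *
c=robot.read_camera("scene"); np.savez("sB.npz",**c)
a=np.load("scene0.npz")["pixels"][188:232,245:285];b=c["pixels"][188:232,245:285]
f=lambda i:cv2.resize(i,None,fx=9,fy=9,interpolation=cv2.INTER_NEAREST)
cv2.imwrite("pics/cmpB.png",np.hstack([f(a),f(b)])[:,:,::-1])
E
```

```text
(no output)
```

View pics/cmpB.png

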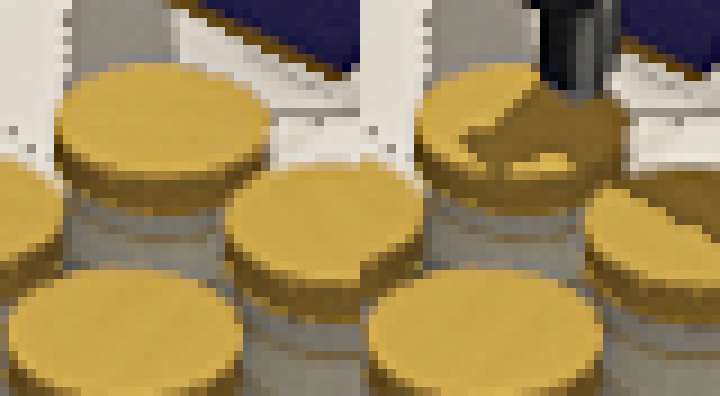

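Request:
carry_out --targets '[[[0,0,0.02],0,-1]]'

```text
t: 8.78
ee_pos: [0.5304, -0.1712, 0.103]
tool_rot: [0.999, -0.033, 0.004, -0.003]
ft_force: [-3.3, 1.7, 12.6]
grip_width: -0.001
```

Request:
carry_out --targets '[[[0,0,0.02],0,-1]]'

```text
t: 8.9
ee_pos: [0.5304, -0.1712, 0.103]
tool_rot: [0.999, -0.033, 0.004, -0.003]
ft_force: [-2.4, 1.0, 10.0]
grip_width: 0.002
```

B is also unchanged and firm. D was tested with coarse steps from only 108 mm, so a tip could have been missed. I'll retest D finely from higher up.

Request:
carry_out --targets '[[[0,0,-0.6],0,-1],[[-0.9,0,0],0,-1],[[-0.9,0,0],0,-1],[[-0.4,0,0],0,-1],[[0,0,0],0,-1]]'

```text
t: 9.52
ee_pos: [0.4405, -0.1654, 0.127]
tool_rot: [0.999, -0.033, 0.005, -0.003]
ft_force: [1.2, 0.6, -1.1]
grip_width: 0.002
```

```bash
python3 g.py D 0 -.026 .112
```

```text
t 9.53 pos [ 0.4405 -0.1654  0.127 ] F [ 1.16  0.65 -1.14] M [-0.001 -0.035  0.014] zaxis [ 0.01   0.005 -1.   ] ang -0.065
shift units [-0.061 -0.029  0.374] turn units 0.17
```

Request:
carry_out --targets '[[[-0.06,-0.03,0.35],0.2,-1],[[0,0,0],0,-1]]'

```text
t: 9.78
ee_pos: [0.4404, -0.1642, 0.1131]
tool_rot: [0.999, -0.041, 0.006, -0.003]
ft_force: [0.7, 0.0, -0.7]
grip_width: -0.001
```

```bash
python3 g.py D 0 -.026 .105;python3 - <<'E'
from station import robot
from h import *
c=robot.read_camera("scene"); np.savez("sD0.npz",**c)
E
```

```text
t 9.78 pos [ 0.4404 -0.1642  0.1131] F [ 0.7   0.02 -0.66] M [-0.006 -0.033 -0.001] zaxis [ 0.013  0.005 -1.   ] ang -0.083
shift units [-0.056 -0.     0.202] turn units -0.03
```

Request:
carry_out --targets '[[[0,0,0.025],0,-1]]'

```text
t: 9.95
ee_pos: [0.4421, -0.1645, 0.113]
tool_rot: [0.999, -0.041, 0.007, -0.002]
ft_force: [0.4, 0.2, 0.2]
grip_width: -0.002
```

Request:
carry_out --targets '[[[0,0,0.025],0,-1]]'

```text
t: 10.07
ee_pos: [0.4426, -0.1646, 0.1122]
tool_rot: [0.999, -0.041, 0.008, -0.002]
ft_force: [0.1, 0.1, 0.2]
grip_width: -0.0
```

Request:
carry_out --targets '[[[0,0,0.025],0,-1]]'

```text
t: 10.2
ee_pos: [0.4429, -0.1646, 0.1113]
tool_rot: [0.999, -0.041, 0.008, -0.002]
ft_force: [0.2, -0.1, 0.5]
grip_width: 0.003
```

Request:
carry_out --targets '[[[0,0,0.025],0,-1]]'

```text
t: 10.32
ee_pos: [0.443, -0.1646, 0.1103]
tool_rot: [0.999, -0.041, 0.008, -0.002]
ft_force: [-0.3, 0.3, 0.1]
grip_width: 0.0
```

Request:
carry_out --targets '[[[0,0,0.025],0,-1]]'

```text
t: 10.45
ee_pos: [0.4431, -0.1646, 0.1093]
tool_rot: [0.999, -0.041, 0.008, -0.002]
ft_force: [-0.5, -0.3, 0.3]
grip_width: -0.0
```

Request:
carry_out --targets '[[[-0.06,0,0.025],0,-1]]'

```text
t: 10.58
ee_pos: [0.4407, -0.1644, 0.1082]
tool_rot: [0.999, -0.041, 0.008, -0.002]
ft_force: [-0.0, -0.7, -0.5]
grip_width: 0.0
```

Request:
carry_out --targets '[[[-0.03,0,0.025],0,-1]]'

```text
t: 10.7
ee_pos: [0.4392, -0.1643, 0.107]
tool_rot: [0.999, -0.041, 0.008, -0.002]
ft_force: [0.5, -0.7, 0.4]
grip_width: -0.0
```

Request:
carry_out --targets '[[[0,0,0.02],0,-1]]'

```text
t: 10.82
ee_pos: [0.439, -0.1643, 0.1062]
tool_rot: [0.999, -0.041, 0.008, -0.002]
ft_force: [-0.3, -0.4, -0.5]
grip_width: 0.002
```

Request:
carry_out --targets '[[[0,0,0.02],0,-1]]'

```text
t: 10.95
ee_pos: [0.4391, -0.1643, 0.1054]
tool_rot: [0.999, -0.041, 0.008, -0.002]
ft_force: [-0.4, -0.7, 0.6]
grip_width: -0.001
```

Request:
carry_out --targets '[[[0,0,0.02],0,-1]]'

```text
t: 11.08
ee_pos: [0.4392, -0.1645, 0.1046]
tool_rot: [0.999, -0.041, 0.008, -0.002]
ft_force: [-0.1, -0.1, 0.7]
grip_width: -0.003
```

Request:
carry_out --targets '[[[0,0,0.02],0,-1]]'

```text
t: 11.2
ee_pos: [0.4393, -0.1646, 0.1039]
tool_rot: [0.999, -0.041, 0.008, -0.002]
ft_force: [-1.4, 0.1, 7.8]
grip_width: -0.0
```

```bash
python3 - <<'E'
from station import robot
from h import *
c=robot.read_camera("scene"); np.savez("sD1.npz",**c)
s=slice(195,242),slice(262,302)
a,b,z=[np.load(n)["pixels"][s] for n in("sD0.npz","sD1.npz","scene0.npz")]
f=lambda i:cv2.resize(i,None,fx=6,fy=6,interpolation=cv2.INTER_NEAREST)
cv2.imwrite("pics/cmpD.png",np.hstack([f(z),f(a),f(b)])[:,:,::-1])
E
```

```text
(no output)
```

View pics/cmpD.png

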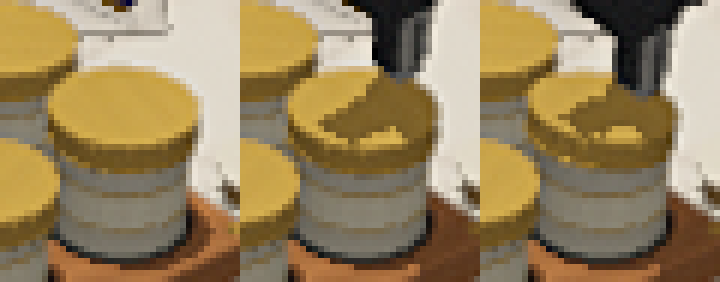

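D's right edge may be slightly lower when pressed. I'll measure the lid's lower skirt edge per column for every press image against the initial one.

```bash
python3 - <<'E'
from h import *
z=np.load("scene0.npz")["pixels"].astype(float)
def edge(im,u,v0,v1):
    # saturation profile, subpixel crossing where saturation falls at skirt bottom
    s=cv2.cvtColor((im/255).astype(np.float32),cv2.COLOR_RGB2HSV)[v0:v1,u,1]
    i=np.where((s[:-1]>.4)&(s[1:]<=.4))[0]
    return v0+i[-1]+(s[i[-1]]-.4)/(s[i[-1]]-s[i[-1]+1]) if len(i) else np.nan
for nm,cols,v0,v1,fs in (("D",range(271,295),205,226,("scene0","sD0","sD1")),("C",range(248,271),225,240,("scene0","s1")),("B",range(254,270),205,214,("scene0","sB"))):
    ims=[np.load(f+".npz")["pixels"].astype(float) for f in fs]
    for u in cols: print(nm,u,[round(float(edge(i,u,v0,v1)),2) for i in ims])
E
```

```text
D 271 [220.65, 220.98, 219.62]
D 272 [220.63, 221.05, 220.09]
D 273 [221.43, 221.55, 220.54]
D 274 [222.06, 221.86, 220.98]
D 275 [222.55, 222.49, 221.67]
D 276 [222.66, 222.84, 222.03]
D 277 [222.75, 223.25, 222.04]
D 278 [223.28, 223.5, 222.51]
D 279 [223.52, 223.61, 222.63]
D 280 [223.49, 223.62, 222.87]
D 281 [223.63, 223.73, 222.77]
D 282 [223.6, 223.68, 222.82]
D 283 [223.62, 223.72, 223.17]
D 284 [223.6, 223.75, 223.14]
D 285 [223.58, 223.71, 223.08]
D 286 [223.41, 223.62, 223.16]
D 287 [223.18, 223.55, 223.01]
D 288 [222.98, 223.19, 222.69]
D 289 [222.69, 222.89, 222.6]
D 290 [222.53, 222.5, 222.56]
D 291 [221.94, 222.01, 221.91]
D 292 [221.58, 221.64, 221.66]
D 293 [220.36, 220.43, 219.87]
D 294 [217.14, 217.15, 214.65]
C 248 [234.15, 236.06]
C 249 [234.53, 234.49]
C 250 [237.19, 237.17]
C 251 [238.07, 238.09]
C 252 [235.63, 235.59]
C 253 [235.77, 235.8]
C 254 [236.46, 236.48]
C 255 [236.47, 236.44]
C 256 [236.48, 236.47]
C 257 [236.65, 236.6]
C 258 [236.59, 236.62]
C 259 [236.58, 236.59]
C 260 [236.59, 236.59]
C 261 [236.57, 236.56]
C 262 [236.37, 236.38]
C 263 [236.17, 236.13]
C 264 [238.03, 235.8]
C 265 [238.34, 238.37]
C 266 [235.11, 235.1]
C 267 [234.79, 234.8]
C 268 [234.37, 234.37]
C 269 [235.75, 235.72]
C 270 [233.97, 233.94]
B 254 [209.54, 209.56]
B 255 [209.88, 209.86]
B 256 [210.53, 210.57]
B 257 [210.82, 210.83]
B 258 [210.86, 210.84]
B 259 [211.5, 211.53]
B 260 [211.48, 211.49]
B 261 [211.62, 211.58]
B 262 [211.59, 211.57]
B 263 [211.58, 211.59]
B 264 [211.61, 211.57]
B 265 [211.59, 211.57]
B 266 [211.41, 211.38]
B 267 [211.13, 211.23]
B 268 [210.75, 210.75]
B 269 [210.67, 210.67]
```

D is the rocking lid: its far side rises about 1 px when pressed, while C and B did not move to within 0.05 px. I'll lift off and centre over D.

Request:
carry_out --targets '[[[0,0,-0.5],0,-1],[[0,-0.66,0],0,-1],[[0,0,0],0,-1]]'

```text
t: 11.62
ee_pos: [0.4412, -0.1377, 0.1245]
tool_rot: [0.999, -0.041, 0.008, -0.002]
ft_force: [0.7, -0.5, 0.1]
grip_width: -0.002
```

```bash
python3 g.py D 0 0 .112;python3 - <<'E'
from station import robot
from h import *
from scipy.spatial.transform import Rotation as Ro
o=robot.get_obs()
c=robot.read_camera("wrist");im=c["pixels"][:,:,::-1].copy()
from g import tgt
R=Ro.from_quat(o["tool_rot"]).as_matrix();T=c["T_tool_cam"]
def pw(X):
    q=T[:3,:3].T@(R.T@(np.array(X)-o["ee_pos"])-T[:3,3]);p=c["intrinsics"]@q;return p[:2]/p[2]
for k,z in dict(A=.090,B=.092,C=.088,D=.096).items():
    x,y=tgt(k)
    pts=np.array([pw((x+.038*np.cos(a),y+.038*np.sin(a),z)) for a in np.linspace(0,6.28,60)])
    cv2.polylines(im,[pts.astype(int)],True,(255,0,0),1)
cv2.imwrite("pics/w2.png",im)
E
```

```text
t 11.62 pos [ 0.4412 -0.1377  0.1245] F [ 0.7  -0.47  0.1 ] M [0.013 0.002 0.013] zaxis [ 0.017  0.004 -1.   ] ang -0.082
shift units [-0.025  0.013  0.313] turn units -0.03
```

View pics/w2.png

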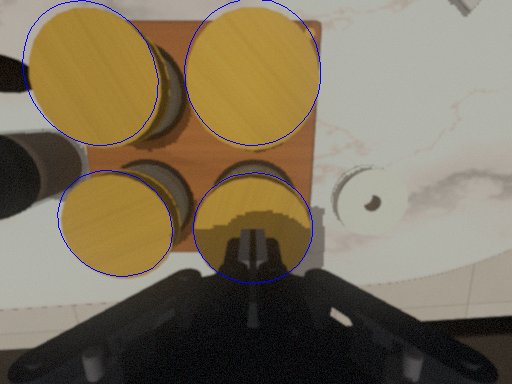

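The overlay fits D's outline at (253,228), and the tip is over its middle. Pressing down now.

Request:
carry_out --targets '[[[-0.02,0.01,0.25],0,-1],[[0,0,0.05],0,-1],[[0,0,0],0,-1]]'

```text
t: 12.05
ee_pos: [0.44, -0.141, 0.111]
tool_rot: [0.999, -0.043, 0.008, -0.002]
ft_force: [-0.3, -0.2, 0.3]
grip_width: 0.004
```

Request:
carry_out --targets '[[[0,0,0.025],0,-1]]'

```text
t: 12.18
ee_pos: [0.4399, -0.1412, 0.1099]
tool_rot: [0.999, -0.043, 0.008, -0.002]
ft_force: [0.3, 0.3, -0.4]
grip_width: -0.002
```

Request:
carry_out --targets '[[[0,0,0.025],0,-1]]'

```text
t: 12.3
ee_pos: [0.4399, -0.1413, 0.1088]
tool_rot: [0.999, -0.043, 0.008, -0.002]
ft_force: [0.4, -0.0, 0.5]
grip_width: 0.001
```

Request:
carry_out --targets '[[[0,0,0.025],0,-1]]'

```text
t: 12.42
ee_pos: [0.44, -0.1414, 0.1078]
tool_rot: [0.999, -0.043, 0.008, -0.002]
ft_force: [0.0, 0.1, -0.6]
grip_width: -0.003
```

Request:
carry_out --targets '[[[0,0,0.025],0,-1]]'

```text
t: 12.55
ee_pos: [0.4401, -0.1414, 0.1068]
tool_rot: [0.999, -0.043, 0.008, -0.002]
ft_force: [0.1, -0.7, -0.2]
grip_width: 0.003
```

Request:
carry_out --targets '[[[0,-0.08,0],0,-1]]'

```text
t: 12.68
ee_pos: [0.4403, -0.1382, 0.1068]
tool_rot: [0.999, -0.043, 0.008, -0.002]
ft_force: [0.6, -0.1, -0.4]
grip_width: -0.0
```

Request:
carry_out --targets '[[[0,0,0.025],0,-1]]'

```text
t: 12.8
ee_pos: [0.4405, -0.1377, 0.106]
tool_rot: [0.999, -0.043, 0.008, -0.002]
ft_force: [-2.1, 1.3, 9.7]
grip_width: 0.003
```

Request:
carry_out --targets '[[[0,0,0.03],0,-1]]'

```text
t: 12.92
ee_pos: [0.4405, -0.1376, 0.1053]
tool_rot: [0.999, -0.043, 0.008, -0.002]
ft_force: [-3.0, -0.7, 8.7]
grip_width: 0.001
```

Request:
carry_out --targets '[[[0,0,0.03],0,-1]]'

```text
t: 13.05
ee_pos: [0.4405, -0.1376, 0.1046]
tool_rot: [0.999, -0.043, 0.008, -0.001]
ft_force: [-1.8, 0.1, 9.5]
grip_width: -0.002
```

Request:
carry_out --targets '[[[0,0,0.03],0,-1]]'

```text
t: 13.18
ee_pos: [0.4405, -0.1376, 0.104]
tool_rot: [0.999, -0.043, 0.008, -0.001]
ft_force: [-2.6, 0.3, 9.3]
grip_width: 0.001
```

The catch is yielding at about 10 N and sinking. I'll continue until it's hard.

Request:
carry_out --targets '[[[0,0,0.03],0,-1]]'

```text
t: 13.3
ee_pos: [0.4405, -0.1376, 0.1034]
tool_rot: [0.999, -0.043, 0.009, -0.001]
ft_force: [-2.8, 0.5, 9.6]
grip_width: -0.001
```

Request:
carry_out --targets '[[[0,0,0.03],0,-1]]'

```text
t: 13.42
ee_pos: [0.4405, -0.1377, 0.1029]
tool_rot: [0.999, -0.043, 0.009, -0.001]
ft_force: [-4.4, -0.3, 14.1]
grip_width: 0.002
```

Request:
carry_out --targets '[[[0,0,0.03],0,-1]]'

```text
t: 13.55
ee_pos: [0.4405, -0.1376, 0.1028]
tool_rot: [0.999, -0.043, 0.009, -0.0]
ft_force: [-5.3, 1.5, 22.8]
grip_width: 0.001
```

Request:
carry_out --targets '[[[0,0,0.03],0,-1]]'

```text
t: 13.68
ee_pos: [0.4405, -0.1376, 0.1028]
tool_rot: [0.999, -0.043, 0.009, -0.0]
ft_force: [-3.9, 1.5, 18.8]
grip_width: -0.001
```

Request:
carry_out --targets '[[[0,0,0.03],0,-1]]'

```text
t: 13.8
ee_pos: [0.4405, -0.1376, 0.1028]
tool_rot: [0.999, -0.043, 0.01, 0.0]
ft_force: [-3.9, 1.9, 17.3]
grip_width: 0.004
```

It's hard at 102.8 mm, about 4 mm below first contact. I'll check by pressing D's edge again.

Request:
carry_out --targets '[[[0,0,-0.4],0,-1],[[0,0.66,0],0,-1],[[0,0,0.2],0,-1],[[0,0,0],0,-1]]'

```text
t: 14.3
ee_pos: [0.4384, -0.1636, 0.1115]
tool_rot: [0.999, -0.042, 0.01, 0.0]
ft_force: [0.5, 0.8, 1.4]
grip_width: 0.0
```

```bash
python3 g.py D 0 -.026 .105;python3 - <<'E'
from station import robot
from h import *
c=robot.read_camera("scene"); np.savez("sE0.npz",**c)
E
```

```text
t 14.3 pos [ 0.4384 -0.1636  0.1115] F [0.51 0.79 1.41] M [ 0.042  0.104 -0.013] zaxis [ 0.021 -0.001 -1.   ] ang -0.084
shift units [-0.006  0.01   0.162] turn units -0.05
```

Request:
carry_out --targets '[[[0,0,0.08],0,-1],[[0,0,0.06],0,-1],[[0,0,0.025],0,-1]]'

```text
t: 14.72
ee_pos: [0.4389, -0.1625, 0.1046]
tool_rot: [0.999, -0.041, 0.01, 0.0]
ft_force: [-0.5, 0.2, 0.5]
grip_width: -0.003
```

Request:
carry_out --targets '[[[0,0,0.02],0,-1]]'

```text
t: 14.85
ee_pos: [0.4389, -0.1623, 0.1037]
tool_rot: [0.999, -0.041, 0.01, 0.0]
ft_force: [0.8, -0.0, -0.1]
grip_width: -0.002
```

Request:
carry_out --targets '[[[0,0,0.02],0,-1]]'

```text
t: 14.98
ee_pos: [0.439, -0.1623, 0.1029]
tool_rot: [0.999, -0.041, 0.01, 0.0]
ft_force: [-2.4, 0.8, 6.9]
grip_width: 0.0
```

Request:
carry_out --targets '[[[0,0,0.02],0,-1]]'

```text
t: 15.1
ee_pos: [0.439, -0.1623, 0.1028]
tool_rot: [0.999, -0.041, 0.01, 0.0]
ft_force: [-3.7, 1.6, 19.7]
grip_width: -0.0
```

```bash
python3 - <<'E'
from station import robot
from h import *
c=robot.read_camera("scene"); np.savez("sE1.npz",**c)
def edge(im,u,v0,v1):
    s=cv2.cvtColor((im/255).astype(np.float32),cv2.COLOR_RGB2HSV)[v0:v1,u,1]
    i=np.where((s[:-1]>.4)&(s[1:]<=.4))[0]
    return v0+i[-1]+(s[i[-1]]-.4)/(s[i[-1]]-s[i[-1]+1]) if len(i) else np.nan
ims=[np.load(f+".npz")["pixels"].astype(float) for f in("scene0","sE0","sE1")]
for u in range(272,293,2): print(u,[round(float(edge(i,u,205,229)),2) for i in ims])
E
```

```text
272 [220.63, 221.8, 221.88]
274 [222.06, 222.94, 222.9]
276 [222.66, 223.78, 223.88]
278 [223.28, 224.51, 224.47]
280 [227.1, 224.61, 227.05]
282 [223.6, 224.69, 224.75]
284 [227.31, 227.26, 227.19]
286 [227.3, 227.3, 227.29]
288 [226.15, 224.11, 224.08]
290 [222.53, 223.59, 223.55]
292 [221.58, 222.58, 222.59]
```

Request:
carry_out --targets '[[[0,0,-0.9],0,-1],[[0,0.5,-0.9],0,-1],[[0,0.5,-0.9],0,-1],[[0,0,0],0,-1]]'

```text
t: 15.65
ee_pos: [0.4333, -0.2029, 0.2141]
tool_rot: [0.999, -0.04, 0.01, 0.0]
ft_force: [0.3, -0.5, -0.1]
grip_width: 0.003
```

```bash
python3 - <<'E'
from station import robot
from h import *
c=robot.read_camera("scene")["pixels"]
cv2.imwrite("pics/end.png",cv2.resize(c[180:280,190:330],None,fx=5,fy=5,interpolation=cv2.INTER_CUBIC)[:,:,::-1])
print(robot.get_obs()["qd"].round(3))
E
```

```text
[-0.019  0.028 -0.011  0.044 -0.003 -0.019 -0.013]
```

View pics/end.png

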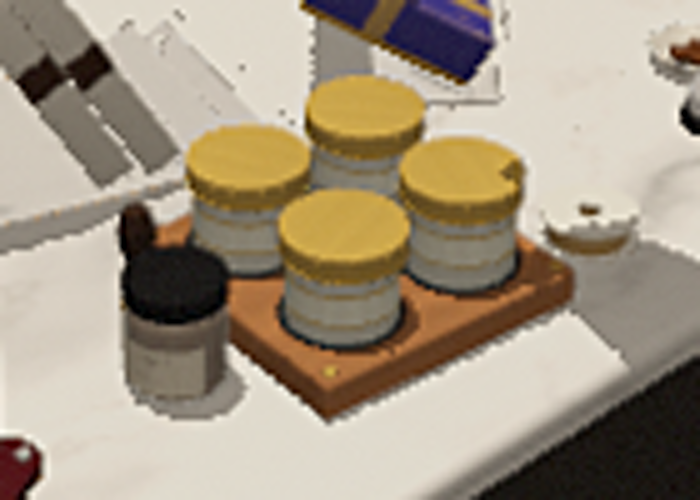

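D's lid is now uniformly about 1.1 px (4 mm) lower and does not tilt under 20 N at its edge. The end picture shows all four lids level, the bystanders in place and the arm clear. Handing in.

```bash
python3 -c "
from station import robot
print(robot.hand_in())"
```

```text
the job is handed in; nothing more can be done
None
```

The loose lid was the one on the rack's -x, -y tin (near side, towards the ribbon reel). I pressed it down at its middle until it sat home, then handed in after about 16 s of robot time.

- **Finding it:** I pressed all four lids near the edge with the shut fingertips.
  - My first press on this lid was too coarse and I took it for firm. A slower second press, compared in the scene camera, showed its far side rising about 1 px.
  - In the pictures taken while pressing, two of the others had not moved (within 0.05 px along the clearly tracked edge). I checked the fourth only by force and by eye.
- **Pressing it home:** it yielded at about 10 N and sank about 4 mm at the middle. It then went hard, with force reaching about 23 N and no further movement.
- **Last checks:** pressed again at its edge with about 20 N, it stopped at the same height as the middle and did not tilt. In the pictures it sits about 1.1 px lower across nearly all tracked columns; a few tracked a line on the tin instead. The stamp, reel and jar look unmoved, and the arm was clear.
- **Weak points:** the force sensor's noise (about 0.7 N) hid the light force of the rocking, so the camera decided which lid it was. The edge presses peaked at about 25 N, on this lid's first press, well above the 1 to 5 N needed to show rocking. I saw no denting.

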